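# Fit the nested lids on a refilled washer tin and take off the dust cap alone

## Task

The blue tin of copper washers has just been refilled: pick up its two lids together, nested as they lie, by the edge of the white dispensing lid, and lower them onto the open tin until the white lid is home on the rim before you let go of it. Then take off the orange dust cap alone, leaving the white lid seated as it is, and finish while still holding the cap up, still, a good 10 cm above the white lid, so that I can shake a few washers out through the white lid. Leave the tin standing where it is and do not disturb the other things on the counter.

Things in the scene. Friction and masses are not known exactly. Their poses are not given: they have to be found in the camera images.
- tin: the open tin: blue, round, 90 mm diameter to 60 mm height, sloping shoulder to an upright neck (58 mm outside, 50 mm inside diameter) from 70 mm to the rim at 92 mm height; copper washers fill it to about 18 mm below the rim. About 1.2 kg, stands loose on the counter. Origin: centre of its underside, z up
- tin_mouth (a point): centre of the open mouth of the blue tin, in the plane of its rim (92 mm above the tin's underside)
- inner_lid: white round dispensing lid, about 90 g, right way up. From below: plug 46 mm diameter, 10 mm deep (lowest 5 mm taper to 40 mm), 2 mm play all round in the tin's mouth; flange 62 mm diameter, 10 mm thick, which lands on the rim: grip the pair by its edge; turret 40 mm diameter, 18 mm tall, with a 30 mm hole. Origin: centre of plug's underside, z up; 10 mm below the rim when seated. Any turn about z fits
- cap_seat (a point): centre of the top face of the white lid's flange, 20 mm above the white lid's origin; the dust cap's origin lies here while the cap is nested
- dust_cap: orange round dust cap, ribbed, 50 mm outside diameter, 26 mm tall, skirt 3 mm thick, about 40 g. Nested: it sits loosely over the white lid's turret (2 mm play all round), skirt resting on the flange, held only by its weight, so gripping the cap does not carry the white lid; it rises 18 mm to clear the turret. Origin: centre of the skirt's open underside, z up
- closed_tin: bystander: a grey tin of the same kind, shut with a white lid and black cap, 128 mm tall, one piece; origin under its centre
- bearing: bystander: steel ball bearing lying flat, 62 mm diameter, 18 mm tall; origin under its centre
- coupler_a: bystander: red rubber hose coupler standing upright, 52 mm diameter, 65 mm tall; origin under its centre
- coupler_b: bystander: a second red hose coupler like the first; origin under its centre
- oil_filter: bystander: white screw-on oil filter with a red band, 76 mm diameter, 92 mm tall; origin under its centre
- carton_blue: bystander: blue carton 130 x 90 x 55 mm tall; origin under its centre
- carton_white: bystander: white carton 90 x 110 x 60 mm tall; origin under its centre
- wrench: bystander: steel wrench 170 mm long, lying flat along its x axis; origin under its centre
Mind the look-alikes: they are no part of the job. Of the things shaped like the dust_cap, the orange one is meant.

How it is judged:
On the way, in this order (a step that is already met when the one before it is completed fails the run):
1. the white lid is lifted off the counter with the orange cap nested on it (distance between dust_cap and cap_seat below 0.006 m and angle between the z axis of dust_cap and the z axis of inner_lid, either way round below 0.12 rad and height (world z) of inner_lid above 0.03 m and contact force between the fingers and inner_lid above 1 N), for 0.2 s.
2. still held, the white lid is lowered home on the blue tin's rim, the cap still nested (distance between dust_cap and cap_seat below 0.006 m and angle between the z axis of dust_cap and the z axis of inner_lid, either way round below 0.12 rad and z of inner_lid in the frame of tin between 0.079 and 0.086 m and horizontal distance between inner_lid and tin below 0.004 m and angle between the z axis of inner_lid and the z axis of tin, either way round below 0.06 rad and contact force between the fingers and inner_lid above 0.5 N), for 0.1 s.
3. the white lid is let go and stays seated with the cap nested (distance between dust_cap and cap_seat below 0.006 m and angle between the z axis of dust_cap and the z axis of inner_lid, either way round below 0.12 rad and z of inner_lid in the frame of tin between 0.079 and 0.0845 m and horizontal distance between inner_lid and tin below 0.004 m and angle between the z axis of inner_lid and the z axis of tin, either way round below 0.06 rad and contact force between the fingers and inner_lid below 0.2 N), for 0.1 s.
4. the cap is held by the fingers and lifted clear of the turret, the white lid still seated (z of inner_lid in the frame of tin between 0.079 and 0.0845 m and horizontal distance between inner_lid and tin below 0.004 m and angle between the z axis of inner_lid and the z axis of tin, either way round below 0.06 rad and z of dust_cap in the frame of tin above 0.13 m and contact force between the fingers and dust_cap above 0.5 N), for 0.2 s.
At the end, for the whole second after the job is handed in: Cap held still in the fingers, its underside 80 mm or more above its seat on the white lid, touching nothing else; white lid untouched, on the tin's rim within 2.5 mm, centred within 4 mm, level within 0.06 rad; tin upright and moved under 25 mm, bystanders under 20 mm (z of inner_lid in the frame of tin between 0.079 and 0.0845 m and horizontal distance between inner_lid and tin below 0.004 m and angle between the z axis of inner_lid and the z axis of tin, either way round below 0.06 rad and z of dust_cap in the frame of tin above 0.182 m and height (world z) of dust_cap above 0.182 m and contact force between the fingers and dust_cap above 0.5 N and linear speed of dust_cap below 0.03 m/s and contact force between dust_cap and inner_lid below 0.05 N and contact force between dust_cap and tin below 0.05 N and contact force between the fingers and inner_lid below 0.2 N and angle between tin's own z axis and vertical below 0.05 rad and distance of tin from where it was at the start of the episode below 0.025 m and distance of each of closed_tin, bearing, coupler_a, coupler_b, oil_filter, carton_blue, carton_white, wrench from where it was at the start of the episode below 0.02 m); the arm keeps its last pose, push and grip.
It fails at once if the cap comes off the white lid while the white lid is not seated on the tin (the cap lifted or spilled early, or the white lid dragged up with it) (distance between dust_cap and cap_seat above 0.012 m and not (z of inner_lid in the frame of tin between 0.079 and 0.0845 m and horizontal distance between inner_lid and tin below 0.004 m and angle between the z axis of inner_lid and the z axis of tin, either way round below 0.06 rad)).
It fails at once if the tin is shoved more than 25 mm or tipped (distance of tin from where it was at the start of the episode above 0.025 m or angle between tin's own z axis and vertical above 0.2 rad).
It fails at once if a bystander is moved more than 20 mm (distance of any of closed_tin, bearing, coupler_a, coupler_b, oil_filter, carton_blue, carton_white, wrench from where it was at the start of the episode above 0.02 m).
It also fails if it takes over 45 s, if anything falls off the work surface, if the arm or the gripper's body presses on something with over 40 N, if the wrist force passes 120 N, or if a joint passes its speed limit or range.

## Robot

A 7-joint arm with a two-finger parallel gripper is mounted at the origin on the work surface. World frame = base frame: x ahead of the robot, y to its left, z up, the work surface at z = 0. Lengths are in m, angles in rad, forces in N, time in s.
With the tool pointing down it reaches from about 0.4 to 0.875 m from the base axis. Payload 6.5 kg.
Tool frame: the origin (TCP) lies at the very end of the fingers, on their centre line; the grasp point (between the pads) lies 19 mm behind it; z points along the fingers, y is the direction in which the jaws open and shut (so a half turn about z gives the same grasp; the last joint's range is limited). The gripper opens to 88 mm and grips with 3 to 60 N. Pads are 18 mm wide; open, the fingers measure 123 mm over their backs; the gripper's body (75 mm by 187 mm) begins 45 mm behind the grasp point.
Start: joints at [1.043, 0.536, -0.004, 1.538, 0.003, 1.067, -0.071], TCP at [0.29, -0.582, 0.239] pointing down, gripper open.
Joint ranges: [-2.7, 2.7], [-0.37, 2.16], [-1.27, 1.26], [0.24, 2.4], [-1.31, 4.45], [0.19, 1.91], [-2.76, 2.76]. Speed limits (rad/s): [2.39, 2.39, 3.14, 3.14, 3.14, 3.14, 3.14].

## Interface

Orientations are given as a 3x3 rotation matrix whose columns are the frame's x, y, z axes.
In Python, from plant import bot gives the robot as it stands.
- The arm moves only by the tool move_arm, never from a script. Its argument "steps" is a list that holds one entry, the list of rows, each a list of 4 numbers: the shift along the tool's x, y, z scaled (see below), then the turn about the tool's z scaled (see below). A call has 1 to 20 rows; each row shifts and turns the pose as measured when the row begins, along the tool's axes as they then stand; what a row does not reach is not made up. The controller multiplies each number of a shift by 100 mm and each number of a turn by 30 degrees. A row lasts 1/12 s, in which the tool goes at most 41.7 mm and 7.16 degrees, less where a joint would pass 70% of its speed; a pose out of reach is approached as far as the arm can. A call with a number of a shift or a turn outside -1 to 1 is refused whole. A call with a gripper value outside its range is refused whole. "fingers" is the closure, from -1 (fully open) to 1 (shut), so that 0 is half open, set as the call begins (left out, the last holds). The fingers move at their own pace and stop on an object; "force" is the grip in N (left out, the last holds). Time passes only in rows, so rows that do not move let the fingers close. It gives the time, the measured TCP pose, the force and the opening at its end, in the units of the state.
- bot.get_state(): the state, without advancing time (a new reading comes with each control period).
- bot.read_camera(name): name is "side" or "top"; returns the picture (384x512x3 uint8, blue, green, red); there is no depth.
- bot.camera_model(name): a dict with "mtx" (3x3 intrinsics, pixels), "T" (4x4, takes a point from camera to world coordinates). Camera axes: x right, y down, z forward; pixel columns grow to the right and rows downward; lengths in m; the calibration is good to about 2 mm. A picture is of the moment at which its call begins. camera_model takes no time and is no camera call.
- bot.sign_off(): hands the job in, once; it reports no verdict.
The state is a dict: "clock": time; "joints": joint angles; "joint_velocities": joint speeds; "tau": joint torques, N m; "eef_pos": TCP position; "eef_rot": TCP orientation; "contact_force": force on the tool from outside, world axes, zero at the start; "wrist_torque": the same for the moment, N m; "width": finger opening in m.
Only numpy, scipy, OpenCV 4.12 (cv2) and the standard library are available. Lean on these libraries where they do the work, as an engineer would, in place of code of your own. Each camera call takes 0.05 s, during which the arm holds its last target.

## Working session

There is one attempt and no reset: what is moved stays moved. The work goes in short steps, Python scripts to look and compute and a tool call to move; the robot and the scene stay as the last step left them, time stands still between calls to the robot, and variables do not carry over. Pictures are saved under pics/ and viewed, and the job is handed in when it is done.

Besides the shell and the picture viewer there is one more tool, called after "Request:" by a JSON object that holds its "method" and its "body", one argument or row to a line. move_arm: Moves the arm, as the interface text tells. Its arguments: {"type":"object","properties":{"steps":{"type":"array"},"fingers":{"type":"number"},"force":{"type":"number"}},"required":["steps"]}

```bash
mkdir -p pics
python3 - <<'E'
from plant import bot
import cv2
s=bot.get_state();print({k:s[k] for k in('clock','eef_pos','eef_rot','width','contact_force')})
for n in('side','top'):
    cv2.imwrite(f'pics/{n}0.png',bot.read_camera(n));m=bot.camera_model(n);print(n,m['mtx'],m['T'])
E
```

```text
{'clock': 0.0, 'eef_pos': array([ 0.28931657, -0.58134552,  0.23782544]), 'eef_rot': array([[ 8.95223830e-01,  4.45615816e-01, -9.16273671e-04],
       [ 4.45616739e-01, -8.95222496e-01,  1.55079827e-03],
       [-1.29208567e-04, -1.79661845e-03, -9.99998378e-01]]), 'width': 0.08782828723651563, 'contact_force': array([ 0.98396789, -0.05641269,  0.1972319 ])}
side [[373.77134815   0.         259.12659116]
 [  0.         373.77134815 190.72952548]
 [  0.           0.           1.        ]] [[-0.73212564 -0.36133593  0.57743259 -0.06753362]
 [-0.68114953  0.39486494 -0.61653629  0.68933192]
 [-0.00523117 -0.84469996 -0.53521454  0.66785558]
 [ 0.          0.          0.          1.        ]]
top [[476.23592372   0.         253.62223148]
 [  0.         476.23592372 193.53963264]
 [  0.           0.           1.        ]] [[-0.02173954 -0.99196122  0.12466089  0.41070596]
 [-0.99965493  0.02340655  0.0119232  -0.0122328 ]
 [-0.01474523 -0.12435867 -0.99212776  1.51596442]
 [ 0.          0.          0.          1.        ]]
```

View pics/side0.png

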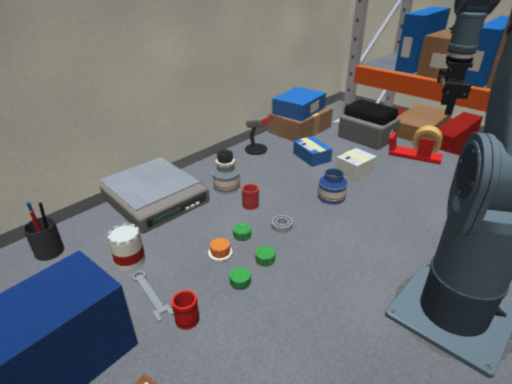

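View pics/top0.png

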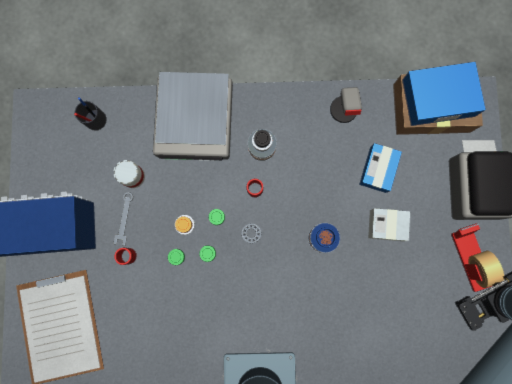

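Run:
```python
import cv2,numpy as np
s=cv2.imread('pics/side0.png');t=cv2.imread('pics/top0.png')
z=lambda im,c,r:cv2.resize(im[c[1]-r:c[1]+r,c[0]-r:c[0]+r],(380,280) if 0 else (290,290),interpolation=cv2.INTER_CUBIC)
a=np.hstack([z(s,(220,248),29),z(s,(333,185),29)]);b=np.hstack([z(t,(190,230),29),z(t,(325,237),29)])
cv2.imwrite('pics/z0.png',np.vstack([a,b]))
```

```text
(no output)
```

View pics/z0.png

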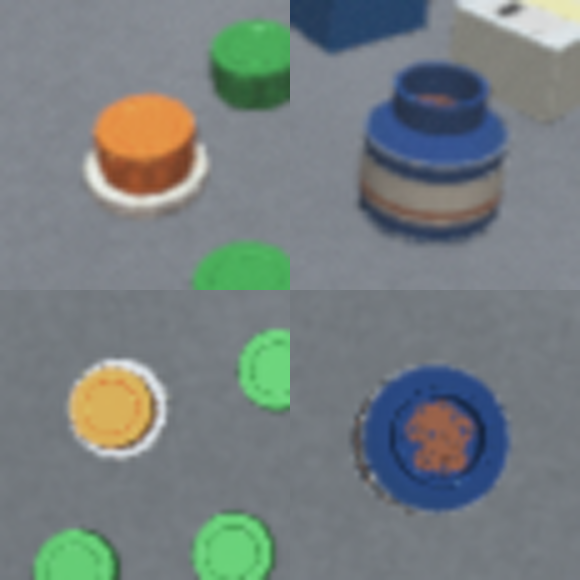

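```bash
cat > h.py <<'E'
import cv2,numpy as np
from plant import bot
from scipy.optimize import minimize
A=np.linspace(0,2*np.pi,60)
C={n:bot.camera_model(n) for n in('side','top')}
def proj(n,P):
    m=C[n];T=np.linalg.inv(m['T']);q=np.c_[P,np.ones(len(P))]@T.T[:,:3];u=q@m['mtx'].T;return u[:,:2]/u[:,2:]
def circ(x,y,z,r):return np.c_[x+r*np.cos(A),y+r*np.sin(A),0*A+z]
S=8
def sil(n,x,y,prims,box):
    m=np.zeros(((box[3]-box[1])*S,(box[2]-box[0])*S),np.uint8)
    for pr in prims:
        P=np.vstack([circ(x,y,z,r) for z,r in pr]);p=proj(n,P)
        h=cv2.convexHull(p.astype(np.float32))[:,0]
        cv2.fillConvexPoly(m,np.round(((h-np.array(box[:2])+.5)*S-.5)*16).astype(np.int32),255,shift=4)
    return cv2.resize(m,(box[2]-box[0],box[3]-box[1]),interpolation=cv2.INTER_AREA)/255.
def fit(masks,prims,x0,dz=0):
    # masks: {cam:(box,softmask)}
    def cost(p):return sum(np.abs(sil(n,p[0],p[1],prims,b)-m).sum() for n,(b,m) in masks.items())
    r=minimize(cost,x0,method='Nelder-Mead',options=dict(initial_simplex=[x0,[x0[0]+.01,x0[1]],[x0[0],x0[1]+.01]],xatol=1e-5,fatol=1e-3))
    return r.x,r.fun
def ground(n,u,v,z):
    m=C[n];d=m['T'][:3,:3]@np.linalg.inv(m['mtx'])@[u,v,1];o=m['T'][:3,3];return o+d*(z-o[2])/d[2]
E
python3 - <<'E'
from h import *
I={n:cv2.imread(f'pics/{n}0.png') for n in C}
def box(c,r):return(c[0]-r,c[1]-r,c[0]+r,c[1]+r)
def crop(n,b):return I[n][b[1]:b[3],b[0]:b[2]].astype(float)
bx={'side':box((220,250),19),'top':box((184,225),16)}
O={};W={}
for n in C:
    c=crop(n,bx[n]);
    sat=c[:,:,2]-c[:,:,0]
    m=(sat>40).astype(float);O[n]=(bx[n],m)
    w=((c[:,:,2]>150)|(m>0)).astype(float)
    if n=='side': w[:, -5:][:6]=0
    W[n]=(bx[n],w)
    print(n,m.sum(),w.sum())
x0=ground('top',184,225,.046)[:2]
for name,M,pr in(('cap',O,[[(.02,.025),(.046,.025)]]),('lid',W,[[(.02,.025),(.046,.025)],[(.01,.031),(.02,.031)]])):
    print(name,'both',fit(M,pr,x0))
    for n in C:print(name,n,fit({n:M[n]},pr,x0))
bt={'side':box((333,185),27),'top':box((325,237),19)}
M={}
for n in C:
    c=crop(n,bt[n]);m=((c[:,:,0]-c[:,:,2])>30).astype(float)
    M[n]=(bt[n],m)
k=np.zeros((bt['side'][3]-bt['side'][1],)*2);
m=M['side'][1]; m[:10]*= 1
cv2.imwrite('pics/m.png',cv2.resize(np.hstack([m,np.pad(M['top'][1],((0,16),(0,0)))])*255,None,fx=6,fy=6))
x0=ground('top',325,237,.06)[:2]
# top view: only blue body shoulder disc (upper edge r45 z60)
print('tin top',fit({'top':M['top']},[[(.06,.045),(.05,.045)],[(.07,.029),(.092,.029)]],x0))
# side: neck only -> rows above shoulder
print('rows',m.sum(1))
E
```

```text
side 346.0 461.0
top 220.0 308.0
cap both (array([0.50678243, 0.22571598]), np.float64(51.69019607843137))
cap side (array([0.50783599, 0.22436208]), np.float64(18.262745098039215))
cap top (array([0.50565204, 0.22761678]), np.float64(14.796078431372548))
lid both (array([0.50751017, 0.22584253]), np.float64(100.09411764705882))
lid side (array([0.51215364, 0.2214173 ]), np.float64(46.00392156862745))
lid top (array([0.50674635, 0.2270844 ]), np.float64(20.83529411764706))
tin top (array([ 0.4548794, -0.2084677]), np.float64(175.24313725490197))
rows [26. 26. 26. 25. 22. 17. 12.  7.  3.  0.  7. 12. 16. 18. 20. 19. 19. 12.
 16. 23. 25. 27. 28. 28. 29. 29. 28. 26. 24. 22. 21. 18. 17. 13.  0.  0.
  0.  0.  0.  0.  0.  1.  3.  9. 16.  9.  0.  0.  0.  0.  0.  0.  0.  0.][ WARN:0@0.823] global loadsave.cpp:1063 imwrite_ Unsupported depth image for selected encoder is fallbacked to CV_8U.
```

View pics/m.png

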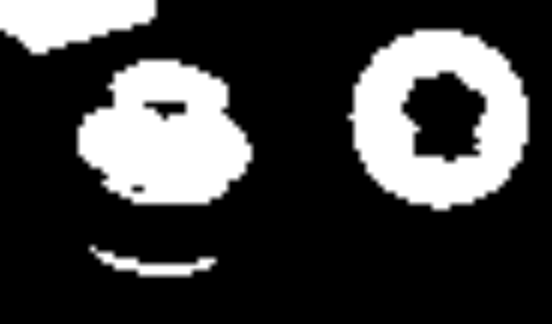

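Run:
```python
from h import *
I={n:cv2.imread(f'pics/{n}0.png') for n in C}
bt={'side':(306,164,360,190),'top':(306,218,344,256)}
def cl(m):
    c,_=cv2.findContours(m.astype(np.uint8),cv2.RETR_EXTERNAL,cv2.CHAIN_APPROX_NONE)
    c=max(c,key=cv2.contourArea);o=np.zeros_like(m,np.uint8);cv2.drawContours(o,[c],-1,1,-1);return o.astype(float)
M={}
for n,b in bt.items():
    c=I[n][b[1]:b[3],b[0]:b[2]].astype(float);m=(c[:,:,0]-c[:,:,2])>30
    if n=='side': m[:10,:]&= False if 0 else m[:10,:]
    M[n]=(b,cl(m))
# side: restrict rows 166..(shoulder)
b,m=M['side'];print(m.sum(1))
pr=[[(.06,.045),(.045,.045)],[(.06,.045),(.07,.029)],[(.07,.029),(.092,.029)]]
prs=[[(.06,.045),(.0,.045)],[(.06,.045),(.07,.029)],[(.07,.029),(.092,.029)]]
x0=ground('top',325,237,.06)[:2]
print(fit({'top':M['top']},pr,x0))
print(fit({'side':M['side']},prs,x0))
# overlay check
for p in [(0.4553,-0.2083)]:
  for n in C:
    for z,r in((.092,.029),(.092,.025),(.06,.045)):
        cv2.polylines(I[n],[np.round(proj(n,circ(*p,z,r))).astype(int)],True,(0,255,255),1)
cv2.imwrite('pics/ov.png',np.hstack([cv2.resize(I['side'][155:215,300:365],None,fx=6,fy=6),cv2.resize(I['top'][207:267,295:360],None,fx=6,fy=6)]))
for n in C:
  bb={'side':[(241,232),(264,256),(240,278)],'top':[(217,216),(176,257),(207,254)]}[n]
  for u,v in bb: print(n,ground(n,u,v,.026)[:2])
s=bot.get_state();R=s['eef_rot'];print(np.arctan2(R[1,0],R[0,0]))
```

```text
[ 0.  0.  0.  0.  7. 12. 16. 18. 20. 19. 19. 19. 21. 24. 25. 27. 28. 28.
 29. 29. 28. 26. 24. 22. 21. 18.]
(array([ 0.45491715, -0.20878401]), np.float64(28.458823529411767))
(array([ 0.45491993, -0.21020384]), np.float64(49.61176470588235))
side [0.51793609 0.13771826]
side [0.40699139 0.16622935]
side [0.39755279 0.26022728]
top [0.52960536 0.12213694]
top [0.40481505 0.2512877 ]
top [0.41197174 0.15469273]
0.46189660204531613
```

View pics/ov.png

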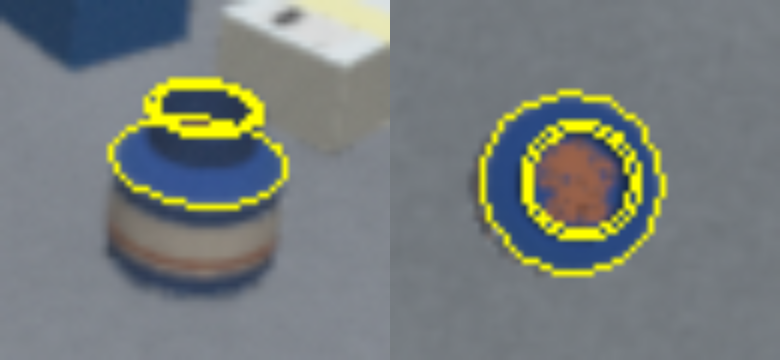

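Request:
{"method": "move_arm", "body": {
  "steps": [
    [[0.27,-0.3,0,0],[0.27,-0.3,0,0],[0.27,-0.3,0,0],[0.27,-0.3,0,0],[0.27,-0.3,0,0],[0.27,-0.3,0,0],[0.27,-0.3,0,0],[0.27,-0.3,0,0],[0.27,-0.3,0,0],[0.27,-0.3,0,0],[0.27,-0.3,0,0],[0.27,-0.3,0,0],[0.27,-0.3,0,0],[0.27,-0.3,0,0],[0.27,-0.3,0,0],[0.27,-0.3,0,0],[0.27,-0.3,0,0],[0.27,-0.3,0,0]]
  ],
  "fingers": -1,
  "force": 20
}}

```text
clock: 1.6
eef_pos: [0.4842, 0.1332, 0.2313]
eef_rot: [[0.903, 0.429, -0.008], [0.429, -0.903, -0.003], [-0.009, -0.001, -1.0]]
contact_force: [0.8, -0.3, -0.5]
width: 0.0877
```

Add to h.py:
```python
def to(x,y,z):
    s=bot.get_state();R=s['eef_rot'];d=R.T@(np.array([x,y,z])-s['eef_pos'])*10
    print('t',s['clock'],'pos',s['eef_pos'].round(4),'w',round(float(s['width']),4),'F',np.round(s['contact_force'],2),'jaw deg',np.degrees(np.arctan2(R[1,1],R[0,1])).round(1),'zax',R[:,2].round(4),'tool units',d.round(3))
```

```text
(no output)
```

Request:
{"method": "move_arm", "body": {
  "steps": [
    [[0.2,-0.25,0,0],[0.2,-0.25,0,0],[0.2,-0.25,0,0],[0,0,0.2,-0.16],[0,0,0.2,-0.16],[0,0,0.2,-0.16],[0,0,0.2,-0.16],[0,0,0,0]]
  ]
}}

```text
clock: 2.27
eef_pos: [0.5048, 0.2464, 0.1472]
eef_rot: [[0.69, 0.724, -0.008], [0.724, -0.69, 0.005], [-0.001, -0.009, -1.0]]
contact_force: [-1.5, -0.3, -0.6]
width: 0.0883
```

Run:
```python
from h import *
to(.507,.226,.1)
for n in C: cv2.imwrite(f'pics/{n}1.png',bot.read_camera(n))
```

```text
t 2.2667 pos [0.5048 0.2464 0.1472] w 0.0883 F [-1.54 -0.28 -0.62] jaw deg -43.6 zax [-0.0075  0.0051 -1.    ] tool units [-0.132  0.161  0.471]
```

View pics/side1.png

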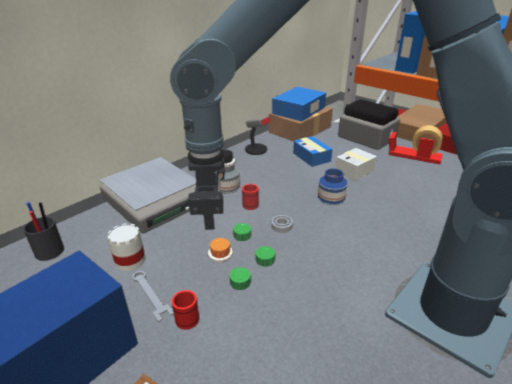

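Request:
{"method": "move_arm", "body": {
  "steps": [
    [[-0.07,0.08,0.14,0],[-0.06,0.08,0.14,0],[0,0,0.14,0],[0,0,0,0],[0,0,0,0]]
  ]
}}

```text
clock: 2.78
eef_pos: [0.5143, 0.228, 0.115]
eef_rot: [[0.705, 0.709, 0.008], [0.709, -0.705, 0.011], [0.013, -0.002, -1.0]]
contact_force: [0.7, 0.7, -0.3]
width: 0.0883
```

Run:
```python
from h import *
to(.507,.226,.004)
I={}
for n in C: I[n]=bot.read_camera(n);cv2.imwrite(f'pics/{n}2.png',I[n])
cv2.imwrite('pics/z2.png',np.hstack([cv2.resize(I['side'][180:280,170:270],(390,390)),cv2.resize(I['top'][175:275,134:234],(390,390))]))
```

```text
t 2.7833 pos [0.5143 0.228  0.115 ] w 0.0883 F [ 0.74  0.67 -0.32] jaw deg -44.8 zax [ 0.0078  0.0112 -0.9999] tool units [-0.081 -0.035  1.11 ]
```

View pics/z2.png

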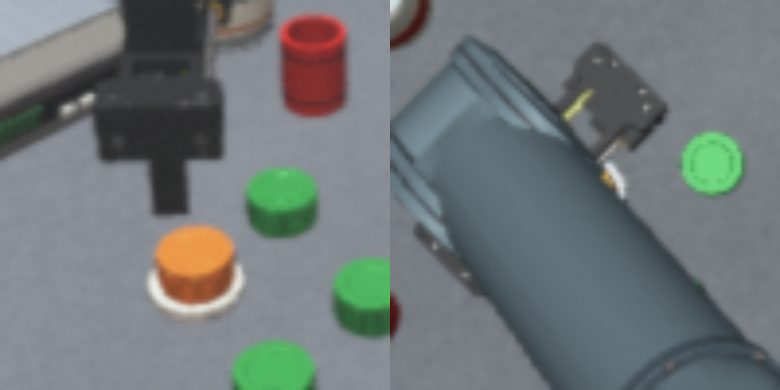

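Request:
{"method": "move_arm", "body": {
  "steps": [
    [[-0.04,-0.02,0.14,0],[-0.03,-0.02,0.14,0],[-0.02,0,0.14,0],[0,0,0.1,0],[0,0,0,0],[0,0,0,0]]
  ]
}}

```text
clock: 3.38
eef_pos: [0.5103, 0.2296, 0.0689]
eef_rot: [[0.706, 0.708, 0.02], [0.708, -0.706, 0.017], [0.026, 0.002, -1.0]]
contact_force: [-0.1, 0.3, 0.7]
width: 0.088
```

Run:
```python
from h import *
to(.507,.226,.004)
I={}
for n in C: I[n]=bot.read_camera(n);cv2.imwrite(f'pics/{n}3.png',I[n])
to(.507,.226,.004)
for (x,y,z) in [bot.get_state()['eef_pos']]:
    print('tcp px',proj('side',np.array([[x,y,z]])))
cv2.imwrite('pics/z3.png',np.hstack([cv2.resize(I['side'][180:280,170:270],(390,390)),cv2.resize(I['top'][175:275,134:234],(390,390))]))
```

```text
t 3.3833 pos [0.5103 0.2296 0.0689] w 0.088 F [-0.1   0.32  0.67] jaw deg -44.9 zax [ 0.0198  0.0173 -0.9997] tool units [-0.066  0.001  0.648]
t 3.4833 pos [0.5105 0.2296 0.0692] w 0.0882 F [-0.65  0.4   0.16] jaw deg -44.9 zax [ 0.0202  0.0176 -0.9996] tool units [-0.068 -0.     0.65 ]
tcp px [[216.50602319 236.71835733]]
```

View pics/z3.png

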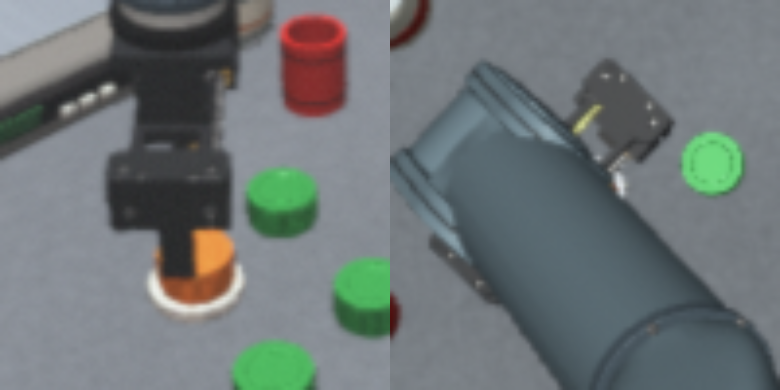

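Request:
{"method": "move_arm", "body": {
  "steps": [
    [[-0.03,0,0.05,0],[-0.03,0,0.05,0],[-0.03,0,0.05,0],[0,0,0.05,0],[0,0,0.05,0],[0,0,0.05,0],[0,0,0.05,0],[0,0,0.05,0]]
  ]
}}

```text
clock: 4.15
eef_pos: [0.5063, 0.224, 0.0277]
eef_rot: [[0.706, 0.708, 0.024], [0.707, -0.706, 0.019], [0.031, 0.004, -1.0]]
contact_force: [0.5, -0.2, -0.4]
width: 0.088
```

Run:
```python
from h import *
to(.507,.226,.004)
I={}
for n in ['side']: I[n]=bot.read_camera(n);cv2.imwrite(f'pics/{n}4.png',I[n])
cv2.imwrite('pics/z4.png',cv2.resize(I['side'][180:280,170:270],(590,590)))
```

```text
t 4.15 pos [0.5063 0.224  0.0277] w 0.088 F [ 0.51 -0.18 -0.35] jaw deg -44.9 zax [ 0.0243  0.0193 -0.9995] tool units [ 0.012 -0.01   0.237]
```

View pics/z4.png

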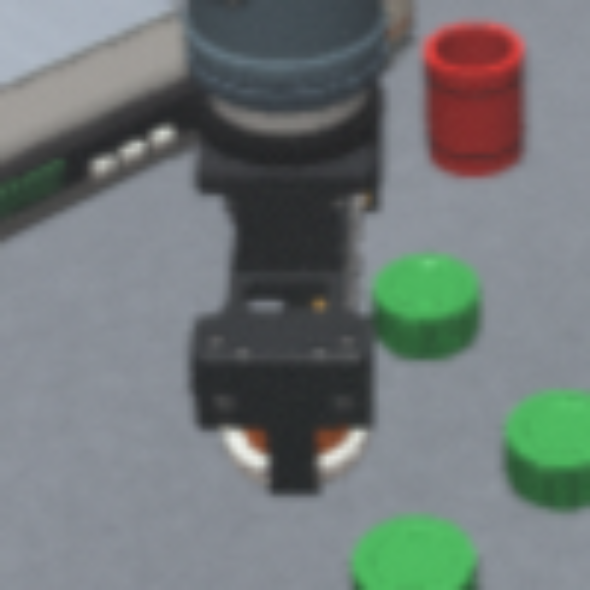

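Request:
{"method": "move_arm", "body": {
  "steps": [
    [[0,0,0.05,0],[0,0,0.05,0],[0,0,0.05,0],[0,0,0.05,0],[0,0,0.02,0],[0,0,0,0]]
  ]
}}

```text
clock: 4.7
eef_pos: [0.5061, 0.2244, 0.0016]
eef_rot: [[0.706, 0.708, 0.022], [0.708, -0.706, 0.019], [0.029, 0.003, -1.0]]
contact_force: [-0.2, -0.2, 0.4]
width: 0.0881
```

Run:
```python
from h import *
to(.507,.226,.004)
```

```text
t 4.7 pos [0.5061 0.2244 0.0016] w 0.0881 F [-0.17 -0.17  0.44] jaw deg -44.9 zax [ 0.0222  0.0186 -0.9996] tool units [ 0.019 -0.005 -0.023]
```

Raise 2.5 mm, then close gently.

Request:
{"method": "move_arm", "body": {
  "steps": [
    [[0,0,-0.02,0],[0,0,0,0]]
  ]
}}

```text
clock: 4.87
eef_pos: [0.5059, 0.2244, 0.0036]
eef_rot: [[0.706, 0.708, 0.022], [0.708, -0.706, 0.018], [0.029, 0.003, -1.0]]
contact_force: [0.3, -0.5, -0.2]
width: 0.088
```

Request:
{"method": "move_arm", "body": {
  "steps": [
    [[0,0,0,0],[0,0,0,0],[0,0,0,0],[0,0,0,0],[0,0,0,0],[0,0,0,0],[0,0,0,0],[0,0,0,0]]
  ],
  "fingers": 1,
  "force": 25
}}

```text
clock: 5.53
eef_pos: [0.5066, 0.2245, 0.0046]
eef_rot: [[0.706, 0.708, 0.024], [0.708, -0.706, 0.019], [0.03, 0.003, -1.0]]
contact_force: [0.7, 0.8, -0.3]
width: 0.0613
```

Run:
```python
from h import *
to(.507,.226,.004)
I={}
for n in ['side']: I[n]=bot.read_camera(n);cv2.imwrite(f'pics/{n}5.png',I[n])
cv2.imwrite('pics/z5.png',cv2.resize(I['side'][180:280,170:270],(590,590)))
```

```text
t 5.5333 pos [0.5066 0.2245 0.0046] w 0.0613 F [ 0.75  0.79 -0.31] jaw deg -44.9 zax [ 0.0236  0.0192 -0.9995] tool units [ 0.013 -0.007  0.007]
```

View pics/z5.png

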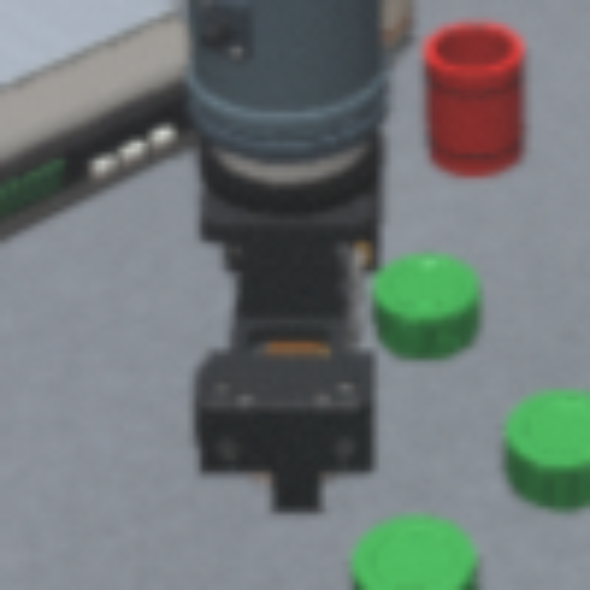

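Request:
{"method": "move_arm", "body": {
  "steps": [
    [[0,0,-0.02,0],[0,0,-0.04,0],[0,0,-0.06,0],[0,0,-0.06,0],[0,0,-0.06,0],[0,0,-0.06,0],[0,0,-0.06,0],[0,0,-0.06,0],[0,0,-0.04,0],[0,0,-0.02,0],[0,0,0,0],[0,0,0,0],[0,0,0,0]]
  ],
  "force": 35
}}

```text
clock: 6.67
eef_pos: [0.5054, 0.2233, 0.0587]
eef_rot: [[0.706, 0.708, 0.024], [0.708, -0.706, 0.019], [0.031, 0.004, -1.0]]
contact_force: [0.1, 0.8, -1.8]
width: 0.0609
```

Run:
```python
from h import *
to(.507,.226,.16)
I={}
for n in C: I[n]=bot.read_camera(n);cv2.imwrite(f'pics/{n}6.png',I[n])
cv2.imwrite('pics/z6.png',np.hstack([cv2.resize(I['side'][160:260,170:270],(390,390)),cv2.resize(I['top'][175:275,134:234],(390,390))]))
```

```text
t 6.6667 pos [0.5054 0.2233 0.0587] w 0.0609 F [ 0.07  0.8  -1.82] jaw deg -44.9 zax [ 0.0243  0.0191 -0.9995] tool units [ 0.062 -0.004 -1.011]
```

View pics/z6.png

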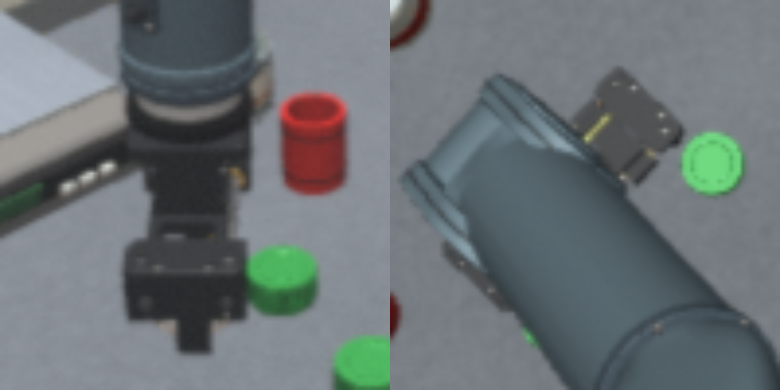

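Request:
{"method": "move_arm", "body": {
  "steps": [
    [[0,0,-0.04,0],[0,0,-0.08,0],[0,0,-0.1,0],[0,0,-0.1,0],[0,0,-0.1,0],[0,0,-0.1,0],[0,0,-0.1,0],[0,0,-0.1,0],[0,0,-0.1,0],[0,0,-0.08,0],[0,0,-0.05,0],[0,0,-0.02,0],[0,0,0,0]]
  ]
}}

```text
clock: 7.85
eef_pos: [0.503, 0.2215, 0.1677]
eef_rot: [[0.706, 0.708, 0.026], [0.708, -0.706, 0.02], [0.032, 0.005, -0.999]]
contact_force: [-0.0, 0.1, -1.0]
width: 0.0609
```

Request:
{"method": "move_arm", "body": {
  "steps": [
    [[-0.05,0.04,0,0],[-0.1,0.08,0,0],[-0.15,0.12,0,0],[-0.2,0.16,0,0],[-0.2,0.16,0,0],[-0.2,0.16,0,0],[-0.2,0.16,0,0],[-0.2,0.16,0,0],[-0.2,0.16,0,0],[-0.2,0.16,0,0],[-0.2,0.16,0,0],[-0.2,0.16,0,0],[-0.2,0.16,0,0],[-0.2,0.16,0,0],[-0.2,0.16,0,0],[-0.2,0.16,0,0],[-0.15,0.12,0,0],[-0.1,0.08,0,0],[-0.05,0.04,0,0],[0,0,0,0]]
  ]
}}

```text
clock: 9.52
eef_pos: [0.4346, -0.2235, 0.1476]
eef_rot: [[0.715, 0.699, 0.002], [0.699, -0.715, 0.017], [0.013, -0.011, -1.0]]
contact_force: [-0.3, -0.1, -0.9]
width: 0.061
```

Run:
```python
from h import *
to(.4546,-.2103,.12)
print(bot.get_state()['joints'].round(2))
I={}
for n in C: I[n]=bot.read_camera(n);cv2.imwrite(f'pics/{n}7.png',I[n])
cv2.imwrite('pics/z7.png',np.hstack([cv2.resize(I['side'][100:220,270:390],(390,390)),cv2.resize(I['top'][177:297,265:385],(390,390))]))
```

```text
t 9.5167 pos [ 0.4346 -0.2235  0.1476] w 0.061 F [-0.26 -0.06 -0.86] jaw deg -45.7 zax [ 0.0017  0.017  -0.9999] tool units [0.231 0.048 0.278]
[ 0.71  0.43 -0.38  2.01  0.21  0.75 -0.6 ]
```

View pics/z7.png

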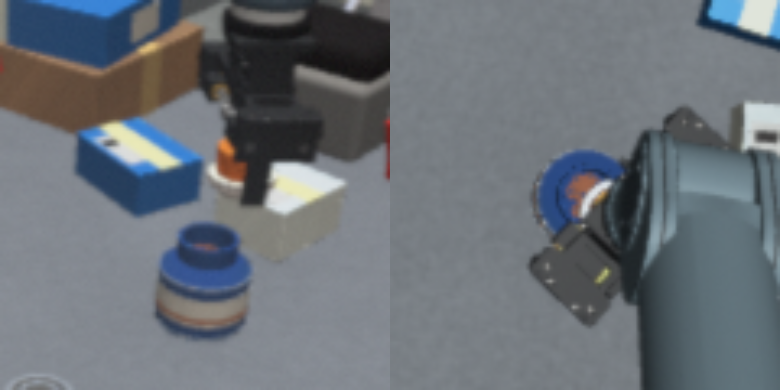

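Request:
{"method": "move_arm", "body": {
  "steps": [
    [[0.04,0.01,0,0.01],[0.06,0.02,0,0.01],[0.06,0.02,0,0],[0.04,0,0,0],[0.02,0,0,0],[0,0,0,0],[0,0,0,0]]
  ]
}}

```text
clock: 10.2
eef_pos: [0.4588, -0.2017, 0.1482]
eef_rot: [[0.714, 0.7, 0.003], [0.7, -0.714, 0.02], [0.016, -0.013, -1.0]]
contact_force: [0.4, 0.2, -1.9]
width: 0.0611
```

Run:
```python
from h import *
to(.4546,-.2103,.12)
I={}
for n in C: I[n]=bot.read_camera(n);cv2.imwrite(f'pics/{n}8.png',I[n])
cv2.imwrite('pics/z8.png',np.hstack([cv2.resize(I['side'][100:220,270:390],(390,390)),cv2.resize(I['top'][177:297,265:385],(390,390))]))
```

```text
t 10.2 pos [ 0.4588 -0.2017  0.1482] w 0.0611 F [ 0.45  0.24 -1.87] jaw deg -45.6 zax [ 0.003   0.0204 -0.9998] tool units [-0.095  0.036  0.28 ]
```

View pics/z8.png

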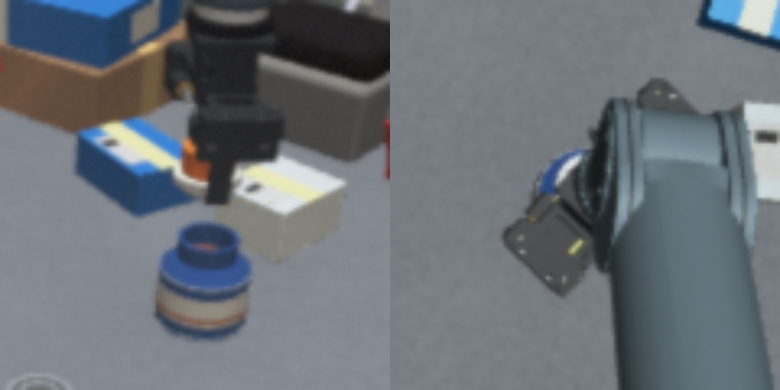

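Request:
{"method": "move_arm", "body": {
  "steps": [
    [[-0.02,0.01,0.02,0],[-0.02,0.01,0.02,0],[-0.02,0.01,0.02,0],[-0.01,0,0.02,0],[0,0,0.02,0],[0,0,0,0],[0,0,0,0]]
  ]
}}

```text
clock: 10.88
eef_pos: [0.4539, -0.2112, 0.1365]
eef_rot: [[0.717, 0.697, 0.001], [0.697, -0.717, 0.02], [0.015, -0.013, -1.0]]
contact_force: [0.1, -0.7, -0.7]
width: 0.0609
```

Run:
```python
from h import *
to(.4546,-.2103,.12)
I={}
for n in C: I[n]=bot.read_camera(n);cv2.imwrite(f'pics/{n}9.png',I[n])
to(.4546,-.2103,.12)
cv2.imwrite('pics/z9.png',np.hstack([cv2.resize(I['side'][100:220,270:390],(590,590),interpolation=cv2.INTER_CUBIC)]))
```

```text
t 10.8833 pos [ 0.4539 -0.2112  0.1365] w 0.0609 F [ 0.09 -0.75 -0.68] jaw deg -45.8 zax [ 0.0015  0.0199 -0.9998] tool units [0.009 0.001 0.165]
t 10.9833 pos [ 0.454  -0.2111  0.1366] w 0.061 F [-0.38 -0.12 -1.93] jaw deg -45.8 zax [ 0.0017  0.0198 -0.9998] tool units [0.007 0.001 0.167]
```

View pics/z9.png

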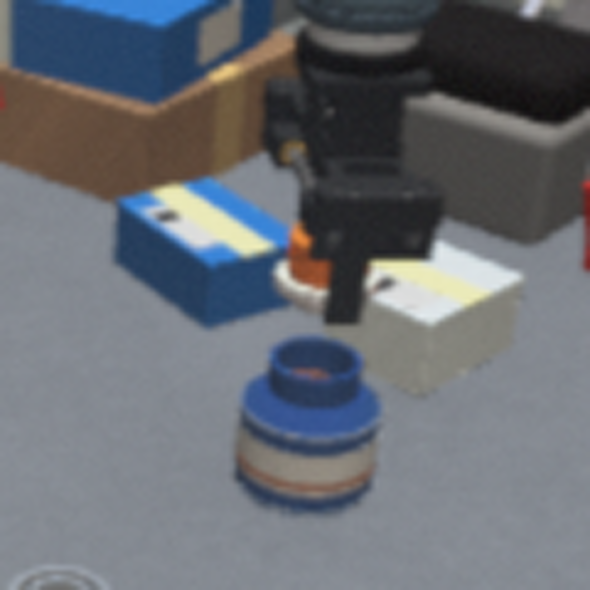

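Run:
```python
from h import *
im=cv2.imread('pics/side9.png')
k=5
big=cv2.resize(im[100:220,270:390],None,fx=k,fy=k,interpolation=cv2.INTER_CUBIC)
def dr(x,y,z,r,c):
    p=((proj('side',circ(x,y,z,r))-[270,100]+.5)*k-.5);cv2.polylines(big,[np.round(p).astype(int)],True,c,1)
x,y,z=.4540,-.2111,.1366
x+=.0003;y+=.0013
z0=z-.0046
for zz,r in((.01,.031),(.02,.031),(.046,.025)):dr(x,y,z0+zz,r,(0,255,255))
dr(.4549,-.209,.092,.029,(0,255,0));dr(.4549,-.209,.092,.025,(0,255,0))
cv2.imwrite('pics/o9.png',big)
```

```text
(no output)
```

View pics/o9.png

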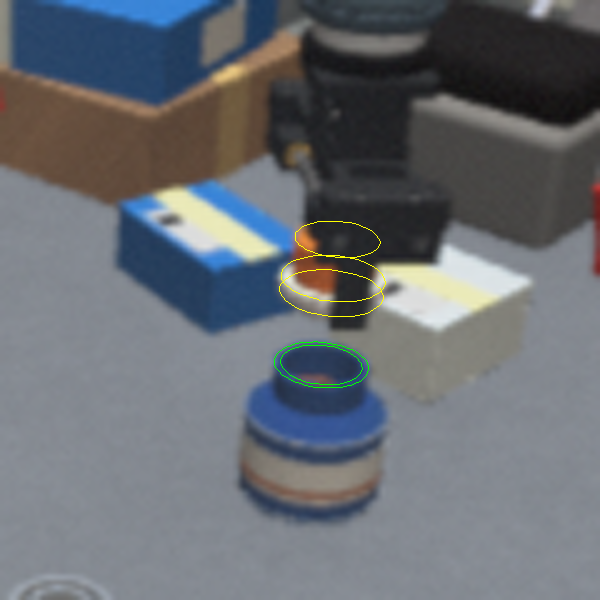

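Request:
{"method": "move_arm", "body": {
  "steps": [
    [[0.005,0,0.03,0],[0,0,0.04,0],[0,0,0.04,0],[0,0,0.04,0],[0,0,0.04,0],[0,0,0.04,0],[0,0,0.03,0],[0,0,0.02,0],[0,0,0,0],[0,0,0,0]]
  ]
}}

```text
clock: 11.82
eef_pos: [0.4546, -0.2095, 0.1053]
eef_rot: [[0.716, 0.698, 0.001], [0.698, -0.716, 0.02], [0.015, -0.014, -1.0]]
contact_force: [0.0, -0.4, -1.3]
width: 0.061
```

Run:
```python
from h import *
to(.4546,-.2103,.0866)
```

```text
t 11.8167 pos [ 0.4546 -0.2095  0.1053] w 0.061 F [ 0.   -0.38 -1.3 ] jaw deg -45.7 zax [ 0.0014  0.0203 -0.9998] tool units [-0.009  0.008  0.186]
```

Request:
{"method": "move_arm", "body": {
  "steps": [
    [[-0.005,0.005,0.02,0],[-0.004,0.003,0.02,0],[0,0,0.02,0],[0,0,0.02,0],[0,0,0.02,0],[0,0,0.01,0],[0,0,0,0],[0,0,0,0]]
  ]
}}

```text
clock: 12.48
eef_pos: [0.4549, -0.2109, 0.0935]
eef_rot: [[0.716, 0.698, 0.002], [0.698, -0.716, 0.02], [0.015, -0.013, -1.0]]
contact_force: [-0.1, -0.0, -2.0]
width: 0.0608
```

Run:
```python
from h import *
to(.4546,-.2103,.0866)
I=bot.read_camera('side')
cv2.imwrite('pics/z10.png',cv2.resize(I[120:220,285:385],(590,590),interpolation=cv2.INTER_CUBIC))
```

```text
t 12.4833 pos [ 0.4549 -0.2109  0.0935] w 0.0608 F [-0.13 -0.03 -2.  ] jaw deg -45.7 zax [ 0.0022  0.0198 -0.9998] tool units [ 0.001 -0.005  0.069]
```

View pics/z10.png

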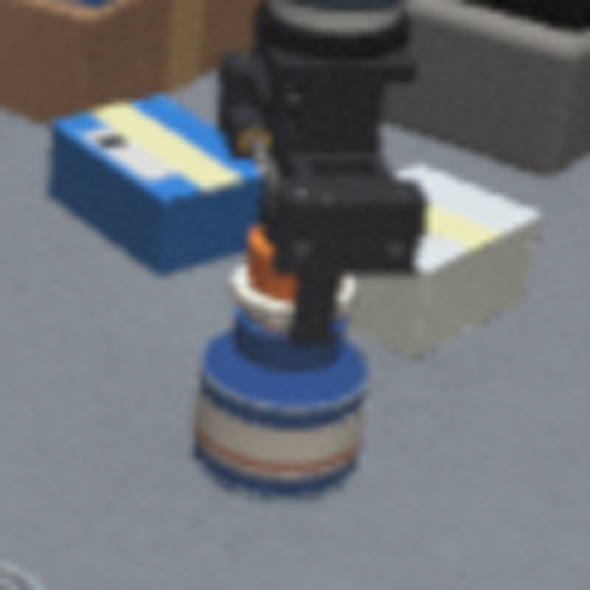

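Request:
{"method": "move_arm", "body": {
  "steps": [
    [[0,-0.003,0.015,0],[0,0,0.015,0],[0,0,0.015,0],[0,0,0,0],[0,0,0,0]]
  ]
}}

```text
clock: 12.95
eef_pos: [0.4549, -0.2106, 0.0888]
eef_rot: [[0.716, 0.698, 0.003], [0.698, -0.716, 0.02], [0.016, -0.012, -1.0]]
contact_force: [1.0, 0.1, -1.7]
width: 0.0612
```

Run:
```python
from h import *
to(.4546,-.2103,.0866)
```

```text
t 12.95 pos [ 0.4549 -0.2106  0.0888] w 0.0612 F [ 0.96  0.05 -1.68] jaw deg -45.7 zax [ 0.0028  0.0196 -0.9998] tool units [-0.    -0.004  0.022]
```

Request:
{"method": "move_arm", "body": {
  "steps": [
    [[0,0,0.012,0],[0,0,0.012,0],[0,0,0.005,0],[0,0,0,0]]
  ]
}}

```text
clock: 13.28
eef_pos: [0.455, -0.2106, 0.0872]
eef_rot: [[0.716, 0.698, 0.003], [0.698, -0.716, 0.019], [0.015, -0.012, -1.0]]
contact_force: [-0.4, -0.2, -1.5]
width: 0.0612
```

Run:
```python
from h import *
to(.4546,-.2103,.0866)
```

```text
t 13.2833 pos [ 0.455  -0.2106  0.0872] w 0.0612 F [-0.36 -0.16 -1.55] jaw deg -45.7 zax [ 0.0026  0.0186 -0.9998] tool units [-0.    -0.005  0.006]
```

Request:
{"method": "move_arm", "body": {
  "steps": [
    [[0,0,0.015,0],[0,0,0.015,0],[0,0,0,0]]
  ]
}}

```text
clock: 13.53
eef_pos: [0.4554, -0.2108, 0.0872]
eef_rot: [[0.716, 0.698, 0.003], [0.698, -0.716, 0.017], [0.014, -0.01, -1.0]]
contact_force: [-1.1, 0.8, -2.2]
width: 0.0608
```

Run:
```python
from h import *
to(.4546,-.2103,.0866)
```

```text
t 13.5333 pos [ 0.4554 -0.2108  0.0872] w 0.0608 F [-1.1   0.77 -2.19] jaw deg -45.7 zax [ 0.0027  0.0166 -0.9999] tool units [-0.002 -0.009  0.006]
```

Request:
{"method": "move_arm", "body": {
  "steps": [
    [[0,0,0.03,0],[0,0,0.03,0]]
  ]
}}

```text
clock: 13.7
eef_pos: [0.4556, -0.2108, 0.0854]
eef_rot: [[0.716, 0.698, 0.002], [0.698, -0.716, 0.014], [0.011, -0.009, -1.0]]
contact_force: [-14.6, 4.7, 47.4]
width: 0.0608
```

Run:
```python
from h import *
to(.4546,-.2103,.0866)
I=bot.read_camera('side')
to(.4546,-.2103,.0866)
cv2.imwrite('pics/z11.png',cv2.resize(I[120:220,285:385],(590,590),interpolation=cv2.INTER_CUBIC))
```

```text
t 13.7 pos [ 0.4556 -0.2108  0.0854] w 0.0608 F [-14.63   4.72  47.39] jaw deg -45.7 zax [ 0.0015  0.0144 -0.9999] tool units [-0.004 -0.011 -0.012]
t 13.75 pos [ 0.4556 -0.2108  0.0854] w 0.0614 F [-11.25   3.63  37.36] jaw deg -45.7 zax [ 0.0016  0.0142 -0.9999] tool units [-0.004 -0.011 -0.012]
```

View pics/z11.png

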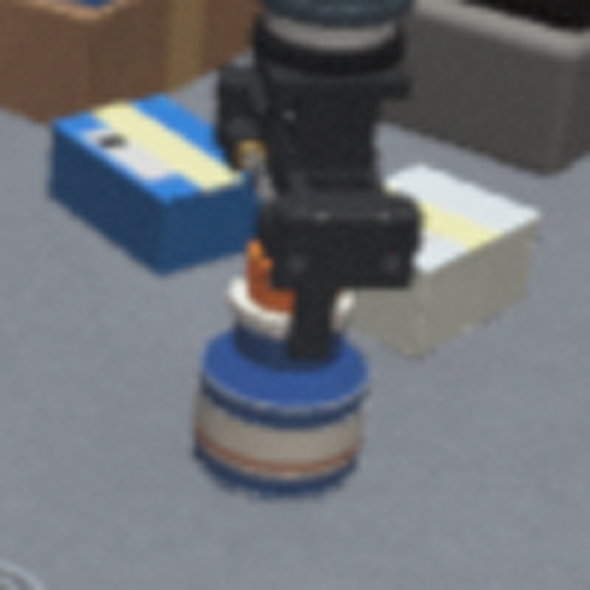

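Request:
{"method": "move_arm", "body": {
  "steps": [
    [[0,0,0,0],[0,0,0,0],[0,0,0,0]]
  ]
}}

```text
clock: 14.0
eef_pos: [0.4555, -0.2106, 0.0863]
eef_rot: [[0.715, 0.699, 0.002], [0.699, -0.715, 0.013], [0.011, -0.008, -1.0]]
contact_force: [-0.6, 0.7, -1.3]
width: 0.0611
```

Request:
{"method": "move_arm", "body": {
  "steps": [
    [[0,0,0,0],[0,0,0,0],[0,0,0,0],[0,0,0,0],[0,0,0,0],[0,0,0,0],[0,0,0,0],[0,0,0,0]]
  ],
  "fingers": -1
}}

```text
clock: 14.67
eef_pos: [0.4563, -0.211, 0.0851]
eef_rot: [[0.716, 0.698, 0.003], [0.698, -0.716, 0.014], [0.012, -0.008, -1.0]]
contact_force: [-0.6, 0.0, -0.5]
width: 0.0877
```

Run:
```python
from h import *
to(.4546,-.2103,.106)
I=bot.read_camera('side')
cv2.imwrite('pics/z12.png',cv2.resize(I[120:220,285:385],(590,590),interpolation=cv2.INTER_CUBIC))
```

```text
t 14.6667 pos [ 0.4563 -0.211   0.0851] w 0.0877 F [-0.6   0.02 -0.48] jaw deg -45.7 zax [ 0.0028  0.0139 -0.9999] tool units [-0.005 -0.018 -0.209]
```

View pics/z12.png

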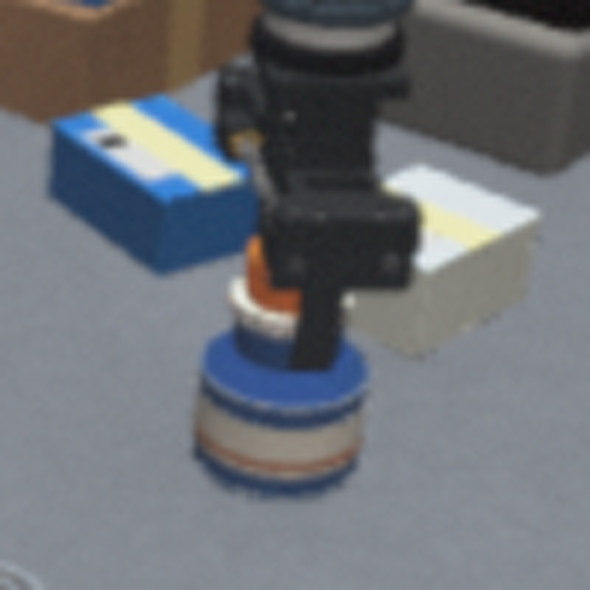

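Request:
{"method": "move_arm", "body": {
  "steps": [
    [[0,-0.005,-0.02,0],[0,-0.004,-0.04,0],[0,0,-0.04,0],[0,0,-0.04,0],[0,0,-0.04,0],[0,0,-0.03,0],[0,0,0,0],[0,0,0,0]]
  ]
}}

```text
clock: 15.38
eef_pos: [0.4559, -0.2107, 0.1092]
eef_rot: [[0.716, 0.698, 0.004], [0.698, -0.716, 0.013], [0.012, -0.007, -1.0]]
contact_force: [-0.4, 0.2, -0.6]
width: 0.0879
```

Run:
```python
from h import *
to(.4555,-.2106,.107)
I=bot.read_camera('side')
cv2.imwrite('pics/z13.png',cv2.resize(I[120:220,285:385],(590,590),interpolation=cv2.INTER_CUBIC))
```

```text
t 15.3833 pos [ 0.4559 -0.2107  0.1092] w 0.0879 F [-0.36  0.23 -0.59] jaw deg -45.7 zax [ 0.004   0.0132 -0.9999] tool units [-0.002 -0.004  0.022]
```

View pics/z13.png

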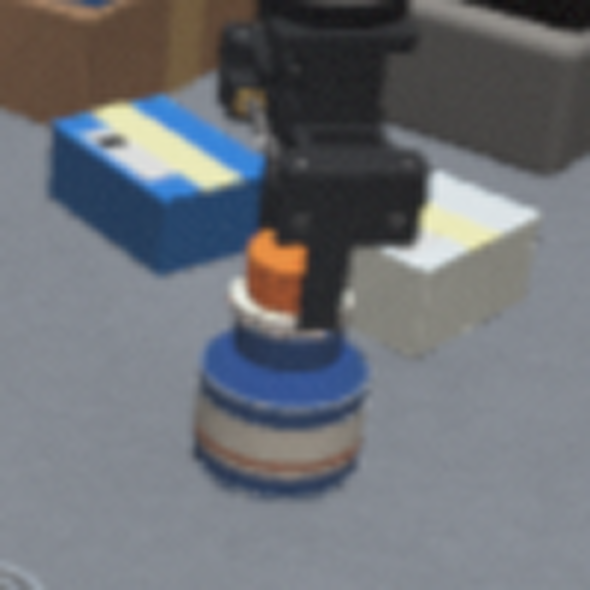

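Request:
{"method": "move_arm", "body": {
  "steps": [
    [[0,-0.004,0.01,0],[0,0,0,0],[0,0,0,0],[0,0,0,0],[0,0,0,0],[0,0,0,0],[0,0,0,0],[0,0,0,0],[0,0,0,0],[0,0,0,0]]
  ],
  "fingers": 1,
  "force": 12
}}

```text
clock: 16.27
eef_pos: [0.4551, -0.2101, 0.1073]
eef_rot: [[0.716, 0.698, 0.003], [0.698, -0.716, 0.014], [0.012, -0.008, -1.0]]
contact_force: [-0.0, 0.3, -0.2]
width: 0.0504
```

Run:
```python
from h import *
to(.4555,-.2106,.107)
I=bot.read_camera('side')
cv2.imwrite('pics/z14.png',cv2.resize(I[120:220,285:385],(590,590),interpolation=cv2.INTER_CUBIC))
```

```text
t 16.2667 pos [ 0.4551 -0.2101  0.1073] w 0.0504 F [-0.02  0.27 -0.16] jaw deg -45.7 zax [ 0.0026  0.0139 -0.9999] tool units [-0.     0.006  0.003]
```

View pics/z14.png

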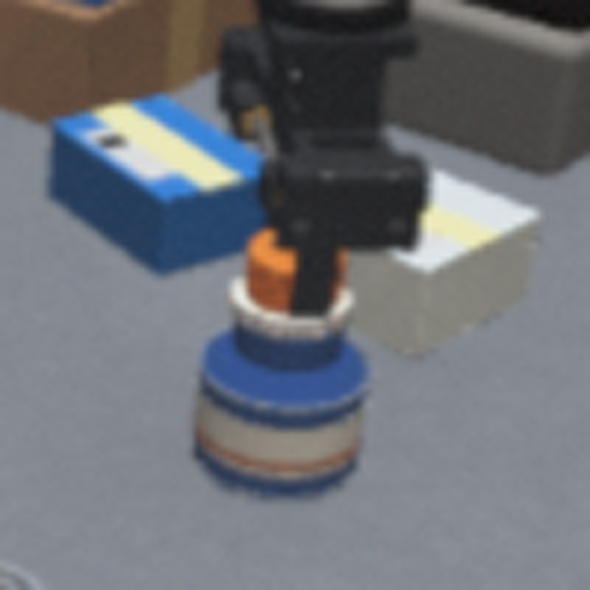

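Request:
{"method": "move_arm", "body": {
  "steps": [
    [[0,0,-0.02,0],[0,0,-0.03,0],[0.001,0,-0.04,0],[0,0,-0.04,0],[0.001,0,-0.04,0],[0,0,-0.04,0],[0.001,0,-0.04,0],[0,0,-0.04,0],[0,0,-0.04,0],[0,0,-0.02,0],[0,0,0,0],[0,0,0,0]]
  ]
}}

```text
clock: 17.32
eef_pos: [0.4554, -0.2106, 0.1468]
eef_rot: [[0.716, 0.698, 0.004], [0.698, -0.716, 0.013], [0.012, -0.007, -1.0]]
contact_force: [0.2, -0.1, -0.6]
width: 0.0506
```

Run:
```python
from h import *
to(.4551,-.2101,.220)
I=bot.read_camera('side')
cv2.imwrite('pics/z15.png',cv2.resize(I[120:220,285:385],(590,590),interpolation=cv2.INTER_CUBIC))
```

```text
t 17.3167 pos [ 0.4554 -0.2106  0.1468] w 0.0506 F [ 0.16 -0.1  -0.6 ] jaw deg -45.7 zax [ 0.0036  0.0134 -0.9999] tool units [ 0.01  -0.011 -0.732]
```

View pics/z15.png

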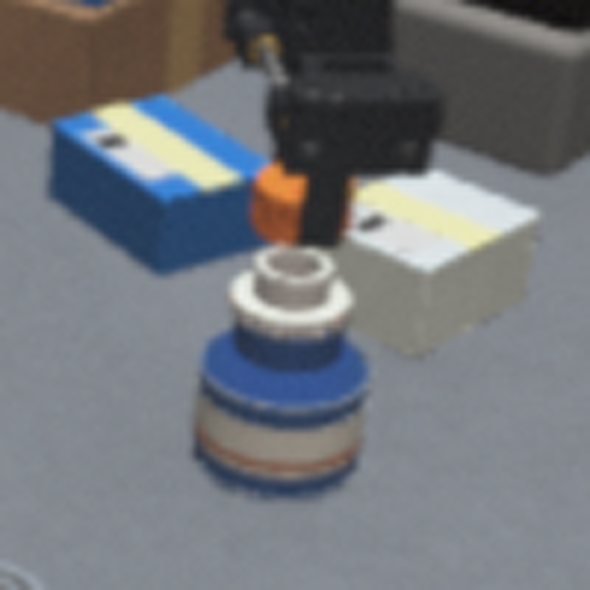

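Request:
{"method": "move_arm", "body": {
  "steps": [
    [[0,0,-0.03,0],[0,0,-0.06,0],[0,0,-0.06,0],[0,0,-0.06,0],[0,0,-0.06,0],[0,0,-0.06,0],[0,0,-0.06,0],[0,0,-0.06,0],[0,0,-0.06,0],[0,0,-0.06,0],[0,0,-0.06,0],[0,0,-0.06,0],[0,0,-0.06,0],[0,0,-0.05,0],[0,0,-0.03,0],[0,0,-0.01,0],[0,0,0,0],[0,0,0,0],[0,0,0,0],[0,0,0,0]]
  ]
}}

```text
clock: 19.03
eef_pos: [0.4547, -0.2116, 0.2399]
eef_rot: [[0.715, 0.699, 0.003], [0.699, -0.715, 0.014], [0.012, -0.008, -1.0]]
contact_force: [-0.6, -0.1, -0.8]
width: 0.05
```

Run:
```python
from h import *
to(.4551,-.2101,.220)
print(np.abs(bot.get_state()['joint_velocities']).max())
I=bot.read_camera('side');J=bot.read_camera('top')
to(.4551,-.2101,.220)
cv2.imwrite('pics/side16.png',I);cv2.imwrite('pics/top16.png',J)
cv2.imwrite('pics/z16.png',cv2.resize(I[100:220,275:395],(590,590),interpolation=cv2.INTER_CUBIC))
```

```text
t 19.0333 pos [ 0.4547 -0.2116  0.2399] w 0.05 F [-0.63 -0.1  -0.81] jaw deg -45.7 zax [ 0.0028  0.0137 -0.9999] tool units [ 0.011 -0.006  0.199]
0.005465358203049938
t 19.1333 pos [ 0.4547 -0.2115  0.2398] w 0.0505 F [ 0.17  0.65 -0.02] jaw deg -45.7 zax [ 0.0027  0.0137 -0.9999] tool units [ 0.011 -0.006  0.198]
```

View pics/z16.png

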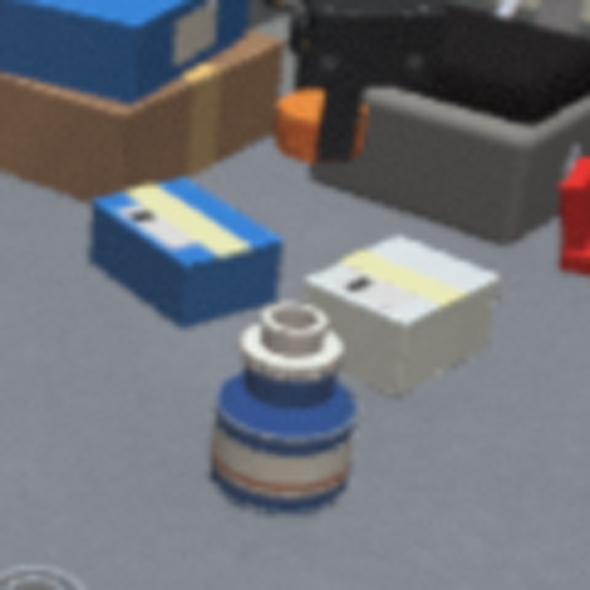

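View pics/side16.png

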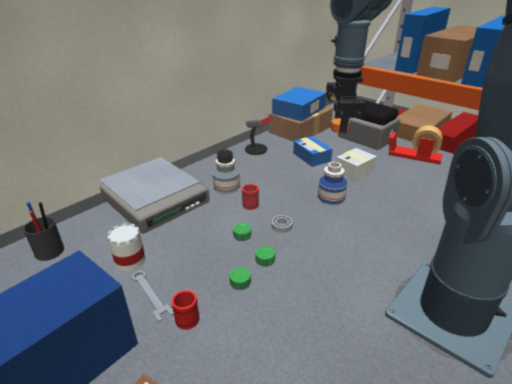

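Run:
```python
from plant import bot
print(bot.sign_off())
```

```text
the job is handed in; nothing more can be done
None
```

I lifted the two nested lids together by the white flange and lowered them onto the blue tin. Pressing the white lid onto the rim peaked at 47 N at the wrist. I let go of the white lid, then took the orange cap off alone and handed in at about 19 s with it still held up.

**Last checks**
- **Cap:** it is held at 50 mm finger opening, its underside about 13 cm above its seat. The arm was practically still, with joint speeds under 0.006 rad/s.
- **White lid and tin:** in the side picture the white lid sits level and centred on the rim, and the tin stands where it was. The top view was saved but not checked.
- **Other things:** by eye in the side picture nothing else has moved; I did not measure it.

No check failed or disagreed. The tool picked up a slight tilt while moving, up to 0.03 rad, but it was only about 0.014 rad at the end and had no visible effect on the seating.

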